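# Draw the clutch lever home behind the guard with the hooked rod

### The arm

A 6-joint arm with a two-finger parallel gripper is mounted at the origin on the work surface. World frame = base frame: x ahead of the robot, y to its left, z up, the work surface at z = 0. Lengths are in m, angles in rad, forces in N, time in s.
With the tool pointing down it reaches from about 0.4 to 0.825 m from the base axis. Payload 7 kg.
Tool frame: the origin (TCP) lies between the finger pads; the fingertips stand 8 mm ahead of it and the grasp point (between the pads) lies 11 mm behind it (arm.finger_overhang is the distance from the TCP to the fingertips, in m); z points along the fingers, y is the line along which they close (so a half turn about z gives the same grasp; the last joint's range is limited). The gripper opens to 88 mm and grips with 3 to 60 N. Pads are 19 mm wide; open, the fingers measure 130 mm over their backs; the gripper's body (78 mm by 193 mm) begins 47 mm behind the grasp point.
Start: joints at [1.455, 0.359, 0.012, 0, -1.224, -0.288], TCP at [0.265, 0.621, 0.235] pointing down, gripper open.
Joint ranges: [-3.07, 3.07], [-1.43, 2.12], [-1.02, 1.25], [-3.03, 1.67], [-3.05, -0], [-3.03, 3.03]. Speed limits (rad/s): [2.39, 2.39, 3.01, 3.14, 3.14, 3.14].

### API

Orientations are given as [roll, pitch, yaw] about the fixed x, y, z axes, in that order (R = Rz(yaw) Ry(pitch) Rx(roll)).
In Python, from station import arm gives the robot as it stands.
- The arm moves only by the tool move_arm, never from a script. Its argument "rows" is text: rows parted by semicolons, each of 7 numbers parted by spaces: the turn, a rotation vector about the tool's x, y, z in degrees, then the shift along the tool's x, y, z in m, then the finger opening in m, from 0 to 0.0876. A call has 1 to 8 rows; each row shifts and turns the commanded pose from where the row before left it, along the tool's axes as they then stand; what a row does not reach is not made up. A row lasts 1/8 s, in which the tool goes at most 62.5 mm and 10.7 degrees, less where a joint would pass 70% of its speed; a pose out of reach is approached as far as the arm can. A call is refused whole if a number of a shift passes 0.0625 or a number of a turn 10.7, either way. A call with a gripper value outside its range is refused whole. The fingers move at their own pace and stop on an object; "squeeze" is the grip in N (left out, the last holds). Time passes only in rows, so rows that do not move let the fingers close. It gives the time, the measured TCP pose, the force, the opening and the grip force at its end, in the units of the state.
- arm.get_state(): the state, without advancing time (a new reading comes with each control period).
- arm.grab_frame(name): name is "side" or "top"; returns (picture, depth): 400x640x3 uint8, blue, green, red; 400x640 float32, m along the optical axis (not along the pixel's ray), 0 where there is no reading.
- arm.camera_model(name): a dict with "mtx" (3x3 intrinsics, pixels), "camera_from_world" (4x4, takes a point from world to camera coordinates). Camera axes: x right, y down, z forward; pixel columns grow to the right and rows downward; lengths in m; the calibration is good to about 2 mm. A picture is of the moment at which its call begins. camera_model takes no time and is no camera call.
- arm.job_done(): hands the job in; it is judged then, once.
The state is a dict: "t": time; "q": joint angles; "qd": joint speeds; "joint_efforts": joint torques, N m; "eef_pos": TCP position; "ee_rot": TCP orientation; "force": force on the tool from outside, world axes, zero at the start; "moment": the same for the moment, N m; "width": finger opening in m; "gripper_force": force on a finger pad.
Only numpy, scipy, OpenCV 4.12 (cv2) and the standard library are available. Lean on these libraries where they do the work, as an engineer would, in place of code of your own. Each camera call takes 0.05 s, during which the arm holds its last target. There are 200 camera calls.

### The job

Take the hooked rod by its wooden handle out of its rest, reach over the yellow guard of the finishing machine with it, hook the red clutch lever standing behind the guard and draw it towards the guard until it is fully home, then keep it pressed firmly against its stop for a second with about 1 kg of pull (10 to 12 N), never more than 2.5 kg (25 N). Then lay the rod back in the notches of its rest, the way it lay before, and let go. Move the lever with nothing but the rod, do not knock against the machine or its guard, and leave the jar, the hammer and the tin where they are.

Things in the scene. Friction and masses are not known exactly. Their poses are not given: they have to be found in the camera images.
- machine: Bench brush-finishing machine, fixed. Grey base plate 310 x 240 x 30 mm (x -80 to +230). Origin on the bench under the nominal home place of the red lever's middle; +x points away from the guard to the brush roller, z up. The steel slide of the lever (below 60 mm height) runs along the machine's x at y = 0 within 1 mm, but is bolted in slots up to 12 mm nearer to or farther from the guard: not measured.
- guard_top (a point): Middle of the top edge of the yellow guard: an upright sheet 4 mm thick and 240 mm wide across the machine at machine x = -60 mm, top edge 130 mm above the bench.
- housing_edge (a point): Middle of the top front edge of the green housing behind the lever: front face at machine x = +110 mm, top 90 mm above the bench. On it a brown roller, 52 mm diameter, axis 105 mm high at x = +180 mm. Bare base plate between slide and housing.
- lever (a joint): Travel of the red lever in m: 0 = farthest from guard, 0.040 = home on its rigid stop; grows towards the guard (machine -x). Upright red plate 8 mm thick (x), 36 wide (y), from 51 to 115 mm above the bench; its middle is at machine x = 40 mm - travel, plus the slide's unmeasured offset of up to 12 mm either way. Slide friction about 3 N (plus 15 N per m/s); it stays where it is left.
- rod: Loose hooked rod, about 0.16 kg. Wooden handle 124 mm long (x), 22 wide (y), 28 high (z), dark steel butt 14 mm long at its -x end; origin in the middle of the wooden handle. An 8 mm steel bar goes on from the handle's +x end at mid height to x = +150 mm and there bends straight down (-z) to 74 mm below the origin. Centre of mass within 25 mm of the origin.
- rod_tip (a point): Lowest point of the rod's bent end: 150 mm ahead (+x) of and 74 mm below the rod's origin.
- rest: Plywood rest, fixed: board 150 x 90 x 14 mm with two notched posts 14 mm thick at x = +-50 mm, leaving 86 mm between them for the fingers. The handle lies level in the notches, 32 mm wide between cheeks; notch floor 90 mm, cheek tops 108 mm above the bench. Origin on the bench under the middle; the rod lies along x, bent end at +x and pointing down.
- rest_seat (a point): Where the rod's origin is when it lies in the rest: 104 mm above the bench, midway between the posts; the rod may lie a few mm off it at the start.
- jar: Bystander: closed jar, 72 mm diameter, 100 mm high, loose; origin under its middle. Stands on the other side of the machine from the rest.
- hammer: Bystander: hammer lying across the bench in front of the machine, under 40 mm high, loose.
- tin: Bystander: small closed tin of eyelets at the left of the machine, 52 mm diameter, 40 mm high, loose; origin under its middle.
There are look-alikes about, which are no part of the job. There is more than one size of the rest; the one meant has the size given above.

How it is judged:
By the outcome, as a careful person would: the job done as asked, in the order asked, and still so for the second after the job is handed in, with the robot touching nothing.
It also fails if it takes over 61 s, if anything falls off the work surface, if the arm or the gripper's body presses on something with over 40 N, if the wrist force passes 120 N, or if a joint passes its speed limit or range.

## Working session

There is one attempt and no reset: what is moved stays moved. The work goes in short steps, Python scripts to look and compute and a tool call to move; the robot and the scene stay as the last step left them, time stands still between calls to the robot, and variables do not carry over. Pictures are saved under pics/ and viewed, at most 10 in all, crops included, and the job is handed in when it is done.

Besides the shell and the picture viewer there is one more tool, called as name(argument=value, ...), one argument or row to a line, values as JSON. move_arm: Moves the arm, as the interface text tells. Its arguments: {"type":"object","properties":{"rows":{"type":"string"},"squeeze":{"type":"number"}},"required":["rows"]}

```bash
ls; mkdir -p pics
cat > h.py <<'E'
import numpy as np, cv2
from station import arm
def grab(n,tag):
    p,d=arm.grab_frame(n); cv2.imwrite(f'pics/{tag}.png',p); np.save(f'pics/{tag}.npy',d); return p,d
def cloud(n,d):
    m=arm.camera_model(n);K=np.array(m['mtx']);T=np.linalg.inv(np.array(m['camera_from_world']))
    v,u=np.mgrid[:d.shape[0],:d.shape[1]]
    P=np.stack([(u-K[0,2])/K[0,0]*d,(v-K[1,2])/K[1,1]*d,d],-1)
    return P@T[:3,:3].T+T[:3,3]
E
python3 - <<'E'
from h import *
for n in('top','side'):
    grab(n,n+'0'); m=arm.camera_model(n); T=np.linalg.inv(np.array(m['camera_from_world'])); print(n,np.round(m['mtx'],1).tolist(),T.round(3).tolist())
print(arm.get_state())
E
```

```text
pics
top [[455.4, 0.0, 319.0], [0.0, 455.4, 201.4], [0.0, 0.0, 1.0]] [[-0.002, -0.998, 0.06, 0.444], [-1.0, 0.002, -0.005, 0.011], [0.005, -0.06, -0.998, 1.204], [0.0, 0.0, 0.0, 1.0]]
side [[464.3, 0.0, 317.4], [0.0, 464.3, 199.5], [0.0, 0.0, 1.0]] [[0.828, -0.42, 0.371, 0.007], [-0.56, -0.639, 0.528, -0.69], [0.015, -0.645, -0.764, 1.139], [0.0, 0.0, 0.0, 1.0]]
{'t': 0.1, 'q': array([ 1.45510604e+00,  3.59292896e-01,  1.11642267e-02, -2.99486765e-04,
       -1.22409699e+00, -2.88089454e-01]), 'qd': array([-0.00017561, -0.00269338,  0.00132705,  0.00136954,  0.00077152,
       -0.00225667]), 'joint_efforts': array([-2.46845695e-03, -5.84163237e+01,  2.93749398e+01,  7.01562837e+00,
        1.01862982e-02, -4.32853369e-05]), 'eef_pos': array([0.26507271, 0.62032006, 0.23373845]), 'ee_rot': array([ 3.14014222e+00, -1.36188940e-04, -4.03881610e-01]), 'force': array([-0.23463497, -0.03191784, -0.05375407]), 'moment': array([ 0.0058812 , -0.00512132, -0.02707221]), 'gripper_force': 0.0, 'width': 0.08766571609999439}
```

View pics/top0.png

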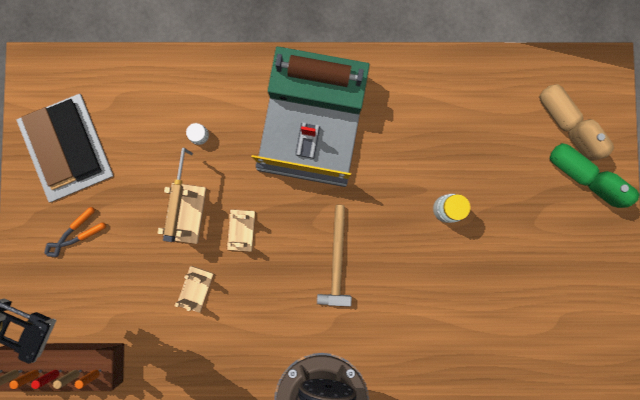

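View pics/side0.png

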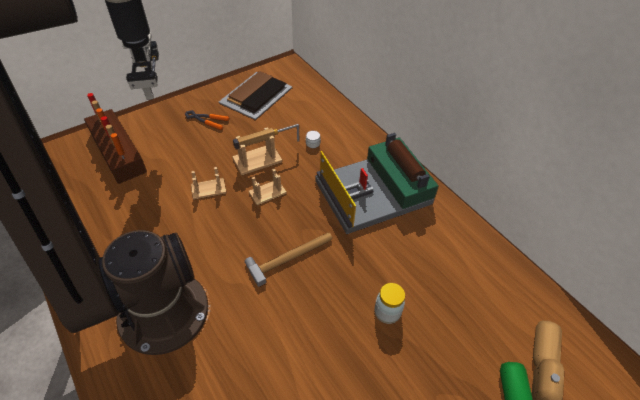

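The top view shows the robot at the bottom of the frame. The rod lies in the large rest, with its handle around (173,210) and the bent end at (184,150). The machine's guard runs (255,157)-(350,172), with the red lever at (309,130). Two smaller rests at (241,230) and (196,288) are decoys. The jar is at (455,208), the hammer at (338,255) and the tin at (197,133).

```bash
python3 - <<'E'
from h import *
R={}
for n in('top','side'):
    p=cv2.imread(f'pics/{n}0.png');d=np.load(f'pics/{n}0.npy');P=cloud(n,d);h=cv2.cvtColor(p,cv2.COLOR_BGR2HSV)
    H,S,V=h[...,0].astype(int),h[...,1],h[...,2]
    X,Y,Z=P[...,0],P[...,1],P[...,2]
    mach=(X>.4)&(X<.85)&(Y<.25)&(Y>-.15)&(d>0)
    red=((H<6)|(H>174))&(S>170)&(V>80)&mach&(Z>.04)
    yel=(abs(H-26)<6)&(S>150)&mach&(Z>.02)
    q=P[red]; print(n,'red',len(q),q.min(0).round(4),q.max(0).round(4)); t=q[q[:,2]>.108]; print(' redtop',len(t),t.mean(0).round(4) if len(t) else '')
    q=P[yel]; print(' yel',len(q),np.percentile(q,[1,50,99],axis=0).round(4).tolist())
    t=q[q[:,2]>.12]
    if len(t)>5:
        c=t[:,:2].mean(0);u=np.linalg.svd(t[:,:2]-c)[2][0];s=(t[:,:2]-c)@u; print(' guard top',c.round(4),u.round(4),s.min(),s.max(), 'mid',(c+u*(s.min()+s.max())/2).round(4),t[:,2].max())
    rest=(X>.3)&(X<.75)&(Y>.22)&(Y<.45)&(d>0)
    q=P[rest&(Z>.114)&(Z<.125)]
    c=q[:,:2].mean(0);u=np.linalg.svd(q[:,:2]-c)[2][0];s=(q[:,:2]-c)@u; print(' rod top',len(q),c.round(4),u.round(4),s.min().round(4),s.max().round(4),q.min(0).round(3),q.max(0).round(3))
    b=rest&(Z>.008)&(Z<.02)
    cn=cv2.connectedComponentsWithStats(b.astype(np.uint8))
    for i in range(1,cn[0]):
        if cn[2][i,4]>60:
            q=P[cn[1]==i][:,:2].astype(np.float32); r=cv2.minAreaRect(q); print('  board',len(q),np.round(r[0],4),np.round(r[1],4),r[2])
    g=(H>65)&(H<95)&(S>80)&mach; q=P[g&(Z>.084)&(Z<.096)][:,:2].astype(np.float32)
    r=cv2.minAreaRect(q);print(' green',np.round(cv2.boxPoints(r),4).tolist())
E
python3 - <<'E'
import cv2
p=cv2.imread('pics/top0.png'); a=cv2.resize(p[120:260,150:360],None,fx=3.6,fy=3.6,interpolation=cv2.INTER_CUBIC); cv2.imwrite('pics/c0.png',a)
E
```

```text
top red 81 [0.6783 0.017  0.0716] [0.6895 0.0485 0.1202]
 redtop 47 [0.6846 0.0323 0.1143]
 yel 489 [[0.5721, -0.066, 0.0449], [0.5939, 0.0477, 0.1144], [0.6163, 0.1619, 0.1331]]
 guard top [0.5947 0.0487] [-0.1828 -0.9831] -0.1177490429207845 0.11850583766860266 mid [0.5947 0.0483] 0.1345024671368431
 rod top 517 [0.4838 0.3578] [-0.9901  0.1406] -0.0796 0.0701 [0.415 0.338 0.114] [0.563 0.378 0.123]
  board 1085 [0.4838 0.3452] [0.0633 0.1498] 82.32878112792969
  board 156 [0.4417 0.2322] [0.0233 0.0606] 87.72869110107422
  board 202 [0.3154 0.3195] [0.0644 0.0498] 72.87379455566406
 green [[0.7391999959945679, -0.09889999777078629], [0.8489999771118164, -0.1185000017285347], [0.890500009059906, 0.11379999667406082], [0.7807000279426575, 0.13349999487400055]]
side red 43 [0.6769 0.0126 0.054 ] [0.6905 0.0474 0.1168]
 redtop 24 [0.6842 0.0303 0.1129]
 yel 151 [[0.5724, -0.0668, 0.0519], [0.5939, 0.0389, 0.1278], [0.6272, 0.1615, 0.1337]]
 guard top [0.594  0.0431] [-0.1839 -0.983 ] -0.12614437194577896 0.11718273296174445 mid [0.5949 0.0475] 0.1342754252309697
 rod top 191 [0.4826 0.3556] [-0.9884  0.1516] -0.0794 0.0686 [0.414 0.335 0.114] [0.561 0.375 0.123]
  board 654 [0.4855 0.3559] [0.096  0.1499] 81.86526489257812
  board 90 [0.3175 0.3181] [0.0332 0.0719] 1.8892487287521362
 green [[0.7394999861717224, -0.1031000018119812], [0.8490999937057495, -0.12099999934434891], [0.8876000046730042, 0.11509999632835388], [0.7781000137329102, 0.13300000131130219]]
```

View pics/c0.png

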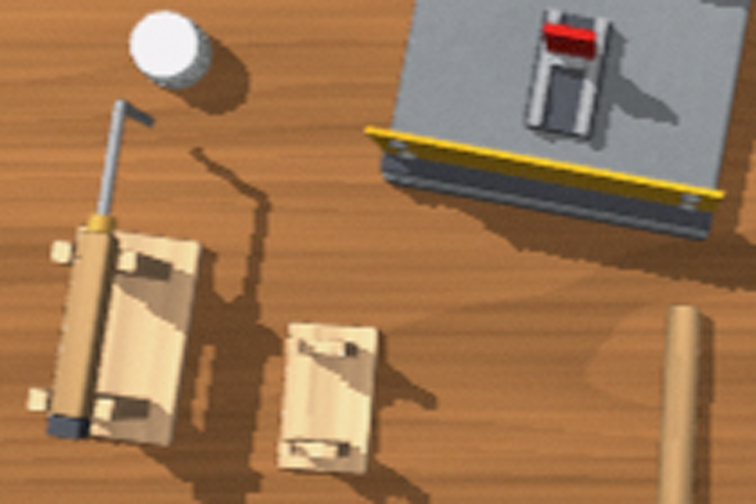

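Run:
```python
from h import *
for n in('top','side'):
    d=np.load(f'pics/{n}0.npy');P=cloud(n,d)
    q=P[(d>0)&(P[...,2]>.085)&(P[...,2]<.13)&(P[...,0]>.35)&(P[...,0]<.68)&(P[...,1]>.28)&(P[...,1]<.42)]
    c=np.array([.484,.357]);u=np.array([np.cos(-.145),np.sin(-.145)]);w=np.array([-u[1],u[0]])
    s=(q[:,:2]-c)@u;t=(q[:,:2]-c)@w
    for a in np.arange(-.09,.18,.01):
        k=(s>=a)&(s<a+.01)
        if k.sum(): print(n,round(a,3),k.sum(),'t',t[k].min().round(4),np.median(t[k]).round(4),t[k].max().round(4),'z',np.median(q[k,2]).round(3),q[k,2].max().round(3))
    print(s.max(),s.min())
```

```text
top -0.08 2 t 0.0025 0.0036 0.0047 z 0.115 0.116
top -0.07 49 t -0.011 -0.0027 0.0119 z 0.117 0.122
top -0.06 80 t -0.0265 -0.0027 0.0298 z 0.112 0.121
top -0.05 105 t -0.0267 -0.0046 0.0282 z 0.109 0.122
top -0.04 49 t -0.0106 -0.002 0.0133 z 0.117 0.122
top -0.03 52 t -0.0102 -0.0034 0.012 z 0.117 0.122
top -0.02 51 t -0.0109 -0.0015 0.0112 z 0.117 0.121
top -0.01 48 t -0.0099 -0.0021 0.0109 z 0.116 0.122
top -0.0 49 t -0.0099 -0.0026 0.0125 z 0.117 0.123
top 0.01 51 t -0.0097 -0.0026 0.0129 z 0.117 0.12
top 0.02 49 t -0.0103 -0.0026 0.0123 z 0.117 0.122
top 0.03 51 t -0.0102 -0.0025 0.0127 z 0.118 0.123
top 0.04 86 t -0.0268 -0.0031 0.0304 z 0.11 0.122
top 0.05 97 t -0.0258 -0.0039 0.0309 z 0.109 0.121
top 0.06 43 t -0.0095 -0.0018 0.0117 z 0.116 0.121
top 0.07 32 t -0.0072 -0.0019 0.0097 z 0.111 0.116
top 0.08 12 t -0.0023 0.0007 0.0047 z 0.107 0.11
top 0.09 15 t -0.0024 0.0007 0.0059 z 0.108 0.109
top 0.1 16 t -0.0026 0.0018 0.0061 z 0.107 0.109
top 0.11 12 t -0.0016 0.0015 0.0048 z 0.106 0.11
top 0.12 16 t -0.0023 0.0014 0.0062 z 0.106 0.113
top 0.13 13 t -0.0025 0.0014 0.0057 
[... 717 characters left out ...]
0.121
side 0.03 30 t -0.0129 -0.008 0.0132 z 0.114 0.122
side 0.04 50 t -0.0283 -0.0101 0.0287 z 0.107 0.12
side 0.05 44 t -0.0289 -0.0116 0.0289 z 0.109 0.122
side 0.06 23 t -0.0145 -0.0062 0.0105 z 0.113 0.122
side 0.07 15 t -0.0091 -0.0032 0.0049 z 0.109 0.114
side 0.08 7 t -0.0057 -0.0014 0.0 z 0.107 0.111
side 0.09 6 t -0.0063 0.0001 0.007 z 0.106 0.109
side 0.1 7 t -0.0055 -0.0019 0.0059 z 0.105 0.11
side 0.11 7 t -0.0043 -0.0002 0.0017 z 0.105 0.11
side 0.12 6 t -0.0021 -0.0005 0.0027 z 0.105 0.106
side 0.13 7 t -0.0039 0.0007 0.0048 z 0.105 0.107
side 0.14 6 t -0.0048 -0.0019 0.0036 z 0.106 0.11
side 0.15 14 t -0.0071 -0.0019 0.0047 z 0.103 0.11
0.157493866144709 -0.07072267098722308
```

move_arm(
  rows="0 0 -7.4 0.04 0 0 0.0876; 0 0 -7.4 0.04 0 0 0.0876; 0 0 0 0.04 0.04 0 0.0876; 0 0 0 0.04 0.04 0 0.0876;0 0 0 0.02 0.04 0 0.0876;0 0 0 0 0.04 0 0.0876; 0 0 0 0 0 0 0.0876",
)

```text
t: 0.98
eef_pos: [0.4162, 0.4188, 0.2349]
ee_rot: [3.141, 0.0, -0.148]
force: [-0.1, 0.4, 1.1]
width: 0.0879
gripper_force: 0.0
```

move_arm(
  rows="0 0 -0.4 0.04 0.0255 0 0.0876; 0 0 0 0.04 0.0255 0.02 0.0876; 0 0 0 0 0 0.05 0.0876; 0 0 0 0 0 0.04 0.0876;0 0 0 0 0 0.02 0.0876;0 0 0 0 0 0.01 0.0876; 0 0 0 0 0 0 0.0876",
)

```text
t: 1.85
eef_pos: [0.4881, 0.3598, 0.0941]
ee_rot: [3.141, 0.0, -0.138]
force: [0.3, 0.3, 1.1]
width: 0.0874
gripper_force: 0.0
```

Run:
```python
from h import *
p,_=grab('side','s1'); a=p[80:220,200:420]; t,_=grab('top','t1'); b=t[120:280,110:330]
cv2.imwrite('pics/c1.png',np.hstack([cv2.resize(a,(390,300)),cv2.resize(b,(400,300))]))
```

```text
(no output)
```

View pics/c1.png

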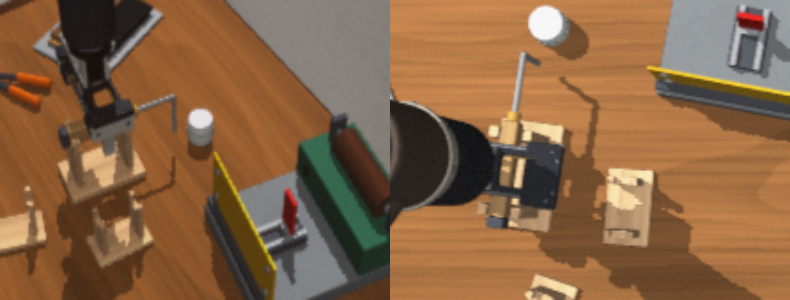

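The fingers straddle the handle between the posts. The hook end is free, and the tin is clear of it.

move_arm(
  rows="0 0 0 0 0.003 0.001 0.06; 0 0 0 0 0 0 0.04; 0 0 0 0 0 0 0.03; 0 0 0 0 0 0 0.015; 0 0 0 0 0 0 0.01; 0 0 0 0 0 0 0.01; 0 0 0 0 0 0 0.01; 0 0 0 0 0 0 0.01",
  squeeze=20,
)

```text
t: 2.95
eef_pos: [0.4878, 0.3566, 0.0935]
ee_rot: [-3.142, 0.0, -0.138]
force: [-0.5, -0.3, -1.3]
width: 0.0217
gripper_force: 20.0
```

move_arm(
  rows="0 0 0 0 0 0 0; 0 0 0 0 0 0 0;0 0 0 0 0 -0.01 0; 0 0 0 0 0 -0.02 0; 0 0 0 0 0 -0.04 0; 0 0 0 0 0 -0.04 0; 0 0 0 0 0 -0.04 0; 0 0 0 0 0 0 0",
  squeeze=60,
)

```text
t: 3.95
eef_pos: [0.4891, 0.3577, 0.2481]
ee_rot: [-3.136, -0.004, -0.138]
force: [-0.3, -0.3, -3.0]
width: 0.0221
gripper_force: 60.0
```

Run:
```python
from h import *
p,d=grab('side','s2');P=cloud('side',d); a=p[50:200,200:420]; t,D=grab('top','t2'); b=t[100:260,110:330]
cv2.imwrite('pics/c2.png',np.hstack([cv2.resize(a,(390,300)),cv2.resize(b,(400,300))]))
s=arm.get_state();e=s['eef_pos'];y=s['ee_rot'][2];u=np.array([np.cos(y),np.sin(y)]);w=np.array([-u[1],u[0]])
print(e,s['ee_rot'],s['force'],s['moment'])
for n,dd in(('side',d),('top',D)):
    P=cloud(n,dd);P=P[dd>0];r=P[:,:2]-e[:2];S=r@u;T=r@w
    k=(S>.08)&(S<.17)&(abs(T)<.02)&(P[:,2]>e[2]-.09)
    for a in np.arange(.08,.17,.015):
        m=k&(S>=a)&(S<a+.015)
        if m.sum():print(n,a.round(3),m.sum(),T[m].mean().round(4),np.median(P[m,2]-e[2]).round(4),(P[m,2]-e[2]).max().round(4),(P[m,2]-e[2]).min().round(4),S[m].max().round(4))
```

```text
[0.48751032 0.35639358 0.24395384] [-3.14077151e+00  1.51434304e-04 -1.38732923e-01] [-0.41515572 -0.50092322 -2.12196623] [ 0.00746261 -0.01290524 -0.00168063]
side 0.08 11 0.0009 0.0147 0.0197 0.0106 0.0941
side 0.095 12 -0.0012 0.0167 0.0205 0.0124 0.1083
side 0.11 13 0.0003 0.0158 0.0193 0.0131 0.1247
side 0.125 11 -0.001 0.0181 0.0196 0.0118 0.1397
side 0.14 51 -0.0008 -0.011 0.0218 -0.0601 0.1548
side 0.155 17 -0.0005 -0.0214 0.0169 -0.0621 0.1585
top 0.08 29 0.0005 0.0152 0.02 0.0087 0.0948
top 0.095 28 0.0004 0.0151 0.0194 0.0108 0.1097
top 0.11 29 0.0001 0.0153 0.0189 0.0106 0.1247
top 0.125 27 0.0003 0.0159 0.0187 0.0116 0.1389
top 0.14 69 -0.0007 -0.0003 0.0198 -0.0559 0.1549
top 0.155 2 -0.0011 -0.0288 -0.0016 -0.0561 0.1554
```

View pics/c2.png

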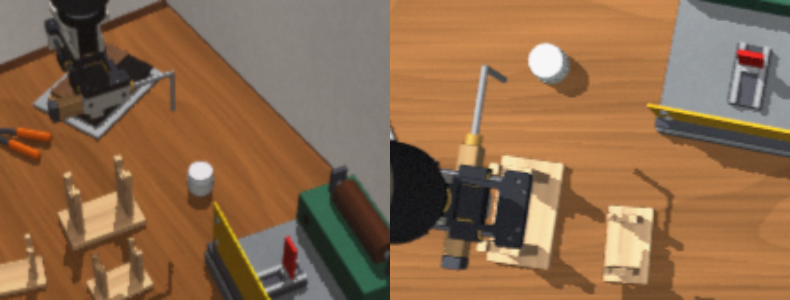

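The rod hangs level and straight in the grip, with its hook about 151 mm ahead of the TCP. I'll carry it across high and align it with the machine.

move_arm(
  rows="0 0 2.6 0 0.02 0 0; 0 0 0 0.02 0.04 0 0; 0 0 0 0.022 0.045 0 0; 0 0 0 0.022 0.045 0 0; 0 0 0 0.022 0.045 0 0; 0 0 0 0.022 0.045 0 0; 0 0 0 0.0225 0.0436 0 0; 0 0 0 0 0 0 0",
)

```text
t: 5.05
eef_pos: [0.5644, 0.05, 0.2423]
ee_rot: [3.14, 0.002, -0.189]
force: [-0.6, -0.1, -2.2]
width: 0.0216
gripper_force: 60.0
```

```bash
cat > chk.py <<'E'
from h import *
s=arm.get_state();e=s['eef_pos'];y=s['ee_rot'][2];m=np.array([.983,-.183]);w=np.array([.183,.983]);o=np.array([.6538,.0370])
r=e[:2]-o;f=s['force'][:2]
print('t',round(s['t'],2),'tcp mach',(r@m).round(4),(r@w).round(4),'z',e[2].round(4),'rot',s['ee_rot'].round(4),'F along m',(f@m).round(2),'lat',(f@w).round(2),'z',s['force'][2].round(2),'mom',s['moment'].round(3))
u=np.array([np.cos(y),np.sin(y)]);print('hook mach',((r+.1515*u)@m).round(4),((r+.1515*u)@w).round(4))
E
python3 chk.py
```

```text
t 5.05 tcp mach -0.0902 -0.0036 z 0.2423 rot [ 3.1399e+00  2.3000e-03 -1.8930e-01] F along m -0.56 lat -0.25 z -2.22 mom [ 0.05   0.055 -0.025]
hook mach 0.0612 -0.0044
```

move_arm(
  rows="0 0 -0.2 0 -0.003 0.01 0; 0 0 0 0 0 0.02 0; 0 0 0 0 0 0.012 0; 0 0 0 0 0 0 0; 0 0 0 0 0 0 0",
)

```text
t: 5.68
eef_pos: [0.566, 0.0571, 0.202]
ee_rot: [-3.142, -0.001, -0.18]
force: [-1.2, 0.2, -1.0]
width: 0.0219
gripper_force: 60.0
```

```bash
python3 chk.py
python3 - <<'E'
from h import *
m=np.array([.983,-.183]);w=np.array([.183,.983]);o=np.array([.6538,.0370])
im=[]
for n in('side','top'):
    p,d=grab(n,n+'3');P=cloud(n,d);ok=d>0
    M=(P[...,:2]-o)@m;W=(P[...,:2]-o)@w;Z=P[...,2]
    k=ok&(M>.04)&(M<.08)&(abs(W)<.02)&(Z>.12)&(Z<.18)
    print(n,'leg',k.sum(),np.percentile(M[k],[2,50,98]).round(4),W[k].mean().round(4),Z[k].min().round(4))
    h=cv2.cvtColor(p,cv2.COLOR_BGR2HSV);r=((h[...,0]<6)|(h[...,0]>174))&(h[...,1]>170)&(h[...,2]>80)&ok&(abs(M-.03)<.04)&(abs(W)<.05)
    print(' lever',r.sum(),np.percentile(M[r],[2,50,98]).round(4) if r.any() else '',W[r].mean().round(4) if r.any() else '')
    k=ok&(abs(W)<.02)&(M>-.04)&(M<.04)&(Z>.15)&(Z<.25); print(' rod z',np.percentile(Z[k],[5,50,98]).round(4))
    c=p[110:240,290:450] if n=='side' else p[60:200,230:390]
    im.append(cv2.resize(c,(390,340)))
cv2.imwrite('pics/c3.png',np.hstack(im))
E
```

```text
t 5.67 tcp mach -0.09 0.0037 z 0.202 rot [-3.1415e+00 -6.0000e-04 -1.7960e-01] F along m -1.17 lat -0.06 z -1.02 mom [0.008 0.024 0.011]
hook mach 0.0614 0.0044
side leg 25 [0.0567 0.0598 0.0661] 0.0026 0.1418
 lever 54 [0.0268 0.03   0.035 ] -0.0061
 rod z [0.2091 0.2153 0.2197]Traceback (most recent call last):
  File "<stdin>", line 8, in <module>
    return _quantile_unchecked(
        a, q, axis, out, overwrite_input, method, keepdims, weights)
    return _ureduce(a,
                    func=_quantile_ureduce_func,
    ...<5 lines>...
                    overwrite_input=overwrite_input,
                    method=method)
    r = func(a, **kwargs)
    result = _quantile(arr,
                       quantiles=q,
    ...<2 lines>...
                       out=out,
                       weights=wgt)
    slices_having_nans = np.isnan(arr[-1, ...])
                                  ~~~^^^^^^^^^
IndexError: index -1 is out of bounds for axis 0 with size 0
```

move_arm(
  rows="0 0 0.2 0 0.003 0.01 0; 0 0 0 0 0 0.02 0; 0 0 0 0 0 0.02 0; 0 0 0 0 0 0.01 0; 0 0 0 0 0 0 0; 0 0 0 0 0 0 0",
)

```text
t: 6.52
eef_pos: [0.5657, 0.0538, 0.1423]
ee_rot: [-3.141, -0.001, -0.184]
force: [0.3, 0.2, -1.0]
width: 0.0212
gripper_force: 60.0
```

```bash
python3 chk.py
python3 - <<'E'
from h import *
p,d=grab('side','s4');t,D=grab('top','t4')
cv2.imwrite('pics/c4.png',np.hstack([cv2.resize(p[110:240,290:450],(390,320)),cv2.resize(t[70:200,230:390],(390,320))]))
E
python3 chk.py
```

```text
t 6.53 tcp mach -0.0897 0.0004 z 0.1423 rot [-3.1412e+00 -1.0000e-03 -1.8380e-01] F along m 0.28 lat 0.29 z -0.97 mom [-0.002 -0.026  0.024]
hook mach 0.0618 0.0004
t 6.62 tcp mach -0.0897 0.0004 z 0.1424 rot [-3.1409e+00 -1.2000e-03 -1.8380e-01] F along m -0.23 lat -0.34 z -2.15 mom [-0.057 -0.01   0.072]
hook mach 0.0618 0.0005
```

View pics/c4.png

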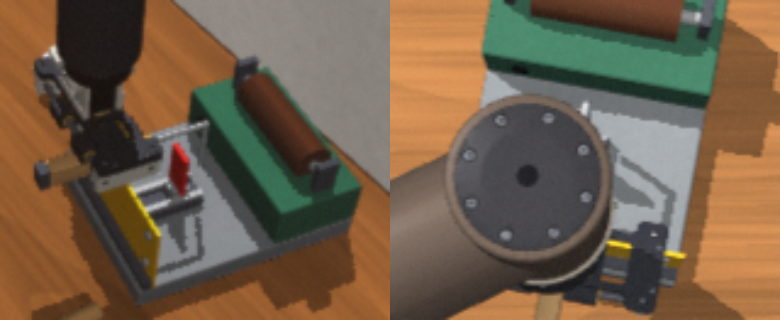

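The hook is down behind the red lever, with the bar clear above the guard and the handle above the guard's top edge. Next I pull towards the guard.

move_arm(
  rows="0 0 0 -0.006 0 0.001 0; 0 0 0 -0.006 0 0.002 0; 0 0 0 -0.004 0 0 0; 0 0 0 -0.003 0 0 0; 0 0 0 -0.003 0 0 0; 0 0 0 -0.003 0 0 0; 0 0 0 -0.003 0 0 0; 0 0 0 -0.003 0 0 0",
)

```text
t: 7.62
eef_pos: [0.5349, 0.0595, 0.1387]
ee_rot: [-3.141, -0.001, -0.184]
force: [3.2, -0.2, -3.0]
width: 0.0216
gripper_force: 60.0
```

```bash
python3 chk.py
```

```text
t 7.62 tcp mach -0.121 0.0003 z 0.1387 rot [-3.1414e+00 -6.0000e-04 -1.8380e-01] F along m 3.19 lat 0.43 z -2.98 mom [-0.245 -1.14   0.072]
hook mach 0.0305 0.0004
```

move_arm(
  rows="0 0 0 -0.002 0 0 0; 0 0 0 -0.002 0 0 0; 0 0 0 -0.002 0 0 0; 0 0 0 0 0 0 0",
)

```text
t: 8.12
eef_pos: [0.5285, 0.0605, 0.1386]
ee_rot: [-3.142, 0.0, -0.184]
force: [1.1, -0.1, -2.0]
width: 0.0216
gripper_force: 60.0
```

```bash
python3 chk.py
```

```text
t 8.12 tcp mach -0.1274 0.0002 z 0.1386 rot [-3.1416e+00  2.0000e-04 -1.8380e-01] F along m 1.11 lat 0.15 z -2.03 mom [-0.11  -0.67   0.035]
hook mach 0.0241 0.0002
```

move_arm(
  rows="0 0 0 -0.001 0 0 0; 0 0 0 -0.001 0 0 0; 0 0 0 -0.001 0 0 0; 0 0 0 -0.001 0 0 0",
)

```text
t: 8.62
eef_pos: [0.5248, 0.0612, 0.1386]
ee_rot: [-3.142, -0.0, -0.184]
force: [2.3, -0.2, -3.0]
width: 0.0216
gripper_force: 60.0
```

```bash
python3 chk.py
```

```text
t 8.62 tcp mach -0.1312 0.0002 z 0.1386 rot [-3.1416e+00 -1.0000e-04 -1.8390e-01] F along m 2.3 lat 0.26 z -3.02 mom [-0.118 -1.238  0.081]
hook mach 0.0203 0.0003
```

move_arm(
  rows="0 0 0 -0.001 0 0 0; 0 0 0 -0.001 0 0 0",
)

```text
t: 8.88
eef_pos: [0.5228, 0.0616, 0.1386]
ee_rot: [-3.142, -0.0, -0.184]
force: [2.2, -0.2, -3.1]
width: 0.0218
gripper_force: 60.0
```

move_arm(
  rows="0 0 0 -0.0008 0 0 0; 0 0 0 -0.0007 0 0 0",
)

```text
t: 9.12
eef_pos: [0.5214, 0.0619, 0.1386]
ee_rot: [-3.142, -0.0, -0.184]
force: [3.5, -0.9, -2.2]
width: 0.0218
gripper_force: 60.0
```

move_arm(
  rows="0 0 0 -0.0008 0 0 0; 0 0 0 -0.0007 0 0 0",
)

```text
t: 9.38
eef_pos: [0.5199, 0.0621, 0.1386]
ee_rot: [-3.142, -0.0, -0.184]
force: [3.3, 0.3, -2.4]
width: 0.022
gripper_force: 60.0
```

move_arm(
  rows="0 0 0 -0.0007 0 0 0; 0 0 0 -0.0007 0 0 0",
)

```text
t: 9.62
eef_pos: [0.5185, 0.0624, 0.1386]
ee_rot: [-3.142, -0.0, -0.184]
force: [3.1, -0.2, -2.1]
width: 0.0215
gripper_force: 60.0
```

move_arm(
  rows="0 0 0 -0.0007 0 0 0; 0 0 0 -0.0007 0 0 0; 0 0 0 -0.0006 0 0 0",
)

```text
t: 10.0
eef_pos: [0.5166, 0.0627, 0.1386]
ee_rot: [3.142, 0.0, -0.184]
force: [3.2, -0.7, -2.1]
width: 0.0216
gripper_force: 60.0
```

```bash
python3 chk.py
```

```text
t 10.0 tcp mach -0.1396 0.0002 z 0.1386 rot [ 3.1416  0.     -0.1839] F along m 3.29 lat -0.08 z -2.05 mom [-0.133 -1.158  0.082]
hook mach 0.0119 0.0002
```

move_arm(
  rows="0 0 0 -0.0007 0 0 0; 0 0 0 -0.0007 0 0 0; 0 0 0 -0.0006 0 0 0",
)

```text
t: 10.38
eef_pos: [0.5146, 0.0631, 0.1386]
ee_rot: [-3.142, -0.0, -0.184]
force: [2.7, -1.1, -1.9]
width: 0.0213
gripper_force: 60.0
```

```bash
python3 chk.py
```

```text
t 10.38 tcp mach -0.1416 0.0002 z 0.1386 rot [-3.1416 -0.     -0.1838] F along m 2.82 lat -0.55 z -1.87 mom [-0.129 -1.205 -0.013]
hook mach 0.0099 0.0002
```

move_arm(
  rows="0 0 0 -0.0007 0 0.003 0; 0 0 0 -0.0007 0 0.002 0; 0 0 0 -0.0006 0 0.001 0",
)

```text
t: 10.75
eef_pos: [0.5129, 0.0635, 0.1326]
ee_rot: [-3.141, -0.0, -0.184]
force: [3.5, -0.5, 1.1]
width: 0.0215
gripper_force: 60.0
```

```bash
python3 chk.py
```

```text
t 10.75 tcp mach -0.1434 0.0003 z 0.1326 rot [-3.1414e+00 -4.0000e-04 -1.8380e-01] F along m 3.56 lat 0.11 z 1.08 mom [-0.363 -1.497 -0.006]
hook mach 0.0081 0.0003
```

move_arm(
  rows="0 0 0 -0.0007 0 0 0; 0 0 0 -0.0007 0 0 0; 0 0 0 -0.0006 0 0 0",
)

```text
t: 11.12
eef_pos: [0.5107, 0.0639, 0.1326]
ee_rot: [-3.142, -0.0, -0.184]
force: [3.3, 0.0, 0.3]
width: 0.0218
gripper_force: 60.0
```

```bash
python3 chk.py
```

```text
t 11.12 tcp mach -0.1456 0.0002 z 0.1326 rot [-3.1415e+00 -1.0000e-04 -1.8390e-01] F along m 3.2 lat 0.6 z 0.35 mom [-0.178 -1.406  0.037]
hook mach 0.0059 0.0003
```

move_arm(
  rows="0 0 0 -0.0007 0 0 0; 0 0 0 -0.0007 0 0 0; 0 0 0 -0.0006 0 0 0",
)

```text
t: 11.5
eef_pos: [0.5087, 0.0642, 0.1326]
ee_rot: [-3.142, -0.0, -0.184]
force: [3.2, 0.1, -0.1]
width: 0.0219
gripper_force: 60.0
```

```bash
python3 chk.py
```

```text
t 11.5 tcp mach -0.1476 0.0002 z 0.1326 rot [-3.1416 -0.     -0.1839] F along m 3.11 lat 0.72 z -0.13 mom [-0.213 -1.437  0.015]
hook mach 0.0039 0.0002
```

move_arm(
  rows="0 0 0 -0.0007 0 0 0; 0 0 0 -0.0007 0 0 0; 0 0 0 -0.0006 0 0 0",
)

```text
t: 11.88
eef_pos: [0.5084, 0.0647, 0.1329]
ee_rot: [-3.141, -0.003, -0.184]
force: [12.3, -2.6, -6.1]
width: 0.0219
gripper_force: 60.0
```

```bash
python3 chk.py
```

```text
t 11.88 tcp mach -0.148 0.0006 z 0.1329 rot [-3.1408e+00 -2.9000e-03 -1.8370e-01] F along m 12.54 lat -0.36 z -6.13 mom [-1.329 -4.425 -0.149]
hook mach 0.0035 0.0007
```

move_arm(
  rows="0 0 0 0.0001 0 0 0",
)

```text
t: 12.0
eef_pos: [0.5085, 0.0647, 0.1328]
ee_rot: [-3.141, -0.003, -0.184]
force: [10.4, -2.7, -5.6]
width: 0.0215
gripper_force: 60.0
```

move_arm(
  rows="0 0 0 0 0 0 0",
)

```text
t: 12.12
eef_pos: [0.5084, 0.0647, 0.1328]
ee_rot: [-3.141, -0.003, -0.184]
force: [10.2, -3.2, -5.4]
width: 0.0216
gripper_force: 60.0
```

move_arm(
  rows="0 0 0 0 0 0 0",
)

```text
t: 12.25
eef_pos: [0.5084, 0.0646, 0.1328]
ee_rot: [-3.141, -0.003, -0.184]
force: [11.4, -2.8, -5.0]
width: 0.0214
gripper_force: 60.0
```

```bash
python3 chk.py
```

```text
t 12.25 tcp mach -0.148 0.0006 z 0.1328 rot [-3.1409e+00 -2.5000e-03 -1.8380e-01] F along m 11.73 lat -0.62 z -5.04 mom [-1.105 -3.778 -0.128]
hook mach 0.0035 0.0006
```

move_arm(
  rows="0 0 0 0 0 0 0;0 0 0 0 0 0 0",
)

```text
t: 12.5
eef_pos: [0.5084, 0.0646, 0.1328]
ee_rot: [-3.141, -0.003, -0.184]
force: [10.6, -2.7, -4.6]
width: 0.0215
gripper_force: 60.0
```

```bash
python3 chk.py
```

```text
t 12.5 tcp mach -0.148 0.0006 z 0.1328 rot [-3.1409e+00 -2.5000e-03 -1.8380e-01] F along m 10.9 lat -0.76 z -4.65 mom [-1.123 -3.845 -0.095]
hook mach 0.0035 0.0006
```

move_arm(
  rows="0 0 0 0 0 0 0;0 0 0 0 0 0 0;0 0 0 0 0 0 0;0 0 0 0 0 0 0",
)

```text
t: 13.0
eef_pos: [0.5084, 0.0646, 0.1328]
ee_rot: [-3.141, -0.003, -0.184]
force: [10.2, -2.3, -5.6]
width: 0.0218
gripper_force: 60.0
```

move_arm(
  rows="0 0 0 0 0 0 0;0 0 0 0 0 0 0;0 0 0 0 0 0 0;0 0 0 0 0 0 0",
)

```text
t: 13.5
eef_pos: [0.5084, 0.0646, 0.1328]
ee_rot: [-3.141, -0.003, -0.184]
force: [9.8, -2.5, -5.8]
width: 0.0216
gripper_force: 60.0
```

move_arm(
  rows="0 0 0 0 0 0 0;0 0 0 0 0 0 0;0 0 0 0 0 0 0;0 0 0 0 0 0 0",
)

```text
t: 14.0
eef_pos: [0.5084, 0.0646, 0.1328]
ee_rot: [-3.141, -0.003, -0.184]
force: [11.3, -3.4, -4.5]
width: 0.0218
gripper_force: 60.0
```

```bash
python3 chk.py
```

```text
t 14.0 tcp mach -0.1479 0.0006 z 0.1328 rot [-3.1409e+00 -2.5000e-03 -1.8380e-01] F along m 11.71 lat -1.25 z -4.5 mom [-1.088 -3.854 -0.095]
hook mach 0.0035 0.0006
```

move_arm(
  rows="0 0 0 0.002 0 0 0;0 0 0 0.004 0 0 0;0 0 0 0.004 0 0 0;0 0 0 0 0 -0.01 0; 0 0 0 0 0 -0.03 0; 0 0 0 0 0 -0.04 0; 0 0 0 0 0 -0.03 0; 0 0 0 0 0 0 0",
)

```text
t: 15.0
eef_pos: [0.5178, 0.0632, 0.2458]
ee_rot: [-3.139, -0.004, -0.184]
force: [-0.1, 0.9, -1.8]
width: 0.0213
gripper_force: 60.0
```

```bash
python3 chk.py
```

```text
t 15.0 tcp mach -0.1385 0.0008 z 0.2458 rot [-3.1388 -0.0043 -0.1836] F along m -0.25 lat 0.91 z -1.78 mom [-0.031 -0.017  0.009]
hook mach 0.013 0.0009
```

move_arm(
  rows="0 0 -2.6 0 0 0 0;0 0 0 -0.012 -0.0475 0 0;0 0 0 -0.012 -0.048 0 0;0 0 0 -0.012 -0.048 0 0; 0 0 0 -0.012 -0.048 0 0; 0 0 0 -0.012 -0.048 0 0; 0 0 0 -0.01 -0.047 0 0; 0 0 0 0 0 0 0",
)

```text
t: 16.0
eef_pos: [0.4859, 0.3587, 0.241]
ee_rot: [3.14, 0.001, -0.136]
force: [0.2, -0.3, -2.1]
width: 0.0218
gripper_force: 60.0
```

move_arm(
  rows="0 0 0 0 0 0 0;0 0 0 0 0 0 0",
)

```text
t: 16.25
eef_pos: [0.4869, 0.3551, 0.2424]
ee_rot: [3.141, 0.0, -0.139]
force: [-0.1, 0.5, -2.0]
width: 0.0216
gripper_force: 60.0
```

Run:
```python
from h import *
p,d=grab('side','s5'); t,D=grab('top','t5')
s=arm.get_state();e=s['eef_pos'];y=s['ee_rot'][2];u=np.array([np.cos(y),np.sin(y)]);w=np.array([-u[1],u[0]])
print(e,s['ee_rot'])
for n,dd in(('side',d),('top',D)):
    P=cloud(n,dd);ok=dd>0;Q=P[ok];r=Q[:,:2]-e[:2];S=r@u;T=r@w
    for a in np.arange(.08,.16,.0125):
        k=(S>=a)&(S<a+.0125)&(abs(T)<.02)&(Q[:,2]>e[2]-.09)
        if k.sum():print(n,a.round(3),k.sum(),T[k].mean().round(4),np.median(Q[k,2]-e[2]).round(4),(Q[k,2]-e[2]).max().round(4),(Q[k,2]-e[2]).min().round(4),S[k].max().round(4))
    im=p if n=='side' else t
    h=cv2.cvtColor(im,cv2.COLOR_BGR2HSV);o=np.array([.6538,.0370]);M=(P[...,:2]-o)@np.array([.983,-.183]);W=(P[...,:2]-o)@np.array([.183,.983])
    r=((h[...,0]<6)|(h[...,0]>174))&(h[...,1]>170)&(h[...,2]>80)&ok&(abs(M)<.05)&(abs(W)<.05)&(P[...,2]>.105)
    print(n,'lever',r.sum(),M[r].mean(),W[r].mean())
cv2.imwrite('pics/c5.png',np.hstack([cv2.resize(p[60:220,200:420],(390,300)),cv2.resize(t[100:260,110:360],(400,300))]))
```

```text
[0.48708981 0.35519582 0.24279362] [-3.14145548e+00 -7.22852631e-05 -1.39596657e-01]
side 0.08 8 -0.0031 0.0128 0.017 0.0086 0.0918
side 0.092 10 -0.0013 0.0104 0.014 0.0069 0.1022
side 0.105 11 -0.002 0.0108 0.0148 0.0068 0.1164
side 0.118 9 -0.002 0.0111 0.0159 0.0089 0.1286
side 0.13 10 -0.0019 0.0126 0.0157 0.0051 0.1421
side 0.142 53 -0.0027 -0.0257 0.0147 -0.0636 0.1549
side 0.155 7 -0.0014 -0.0102 0.0009 -0.0397 0.1569
side lever 28 -0.005253129510940355 -0.0024740942907306774
top 0.08 23 -0.0006 0.0133 0.0179 0.0096 0.0917
top 0.092 25 -0.0003 0.013 0.0164 0.0093 0.1048
top 0.105 24 -0.0004 0.0132 0.0188 0.0105 0.1169
top 0.118 25 -0.0005 0.0131 0.0173 0.0101 0.1297
top 0.13 23 -0.0003 0.0135 0.0169 0.0085 0.1422
top 0.142 64 -0.0015 -0.0065 0.0167 -0.062 0.1549
top 0.155 3 0.0013 0.0089 0.012 -0.0339 0.1559
top lever 47 -0.004699973537880819 0.0011862778519316408
```

View pics/c5.png

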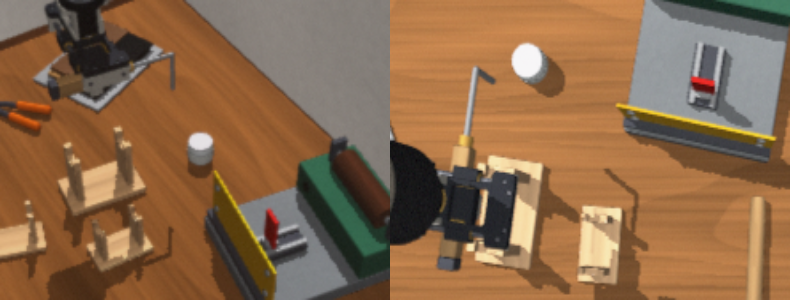

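The lever sits at its home end next to the guard. The rod is level over the rest, perhaps 2 mm lower in the grip than before, so I'll lower it and feel for contact.

move_arm(
  rows="0 0 0 0.0005 -0.0015 0.02 0;0 0 0 0 0 0.04 0;0 0 0 0 0 0.04 0;0 0 0 0 0 0.02 0; 0 0 0 0 0 0.01 0; 0 0 0 0 0 0.005 0; 0 0 0 0 0 0 0; 0 0 0 0 0 0 0",
)

```text
t: 17.35
eef_pos: [0.488, 0.358, 0.1085]
ee_rot: [-3.14, -0.001, -0.138]
force: [-0.1, 0.5, -2.2]
width: 0.0213
gripper_force: 60.0
```

move_arm(
  rows="0 0 0 0 0.0013 0.004 0;0 0 0 0 0 0.004 0;0 0 0 0 0 0.002 0;0 0 0 0 0 0 0",
)

```text
t: 17.85
eef_pos: [0.4874, 0.3562, 0.0973]
ee_rot: [3.141, 0.0, -0.139]
force: [-0.5, 0.5, -0.9]
width: 0.0218
gripper_force: 60.0
```

move_arm(
  rows="0 0 0 0 0 0.0015 0;0 0 0 0 0 0 0",
)

```text
t: 18.1
eef_pos: [0.4874, 0.3563, 0.096]
ee_rot: [3.141, 0.0, -0.139]
force: [-1.2, 0.5, -2.9]
width: 0.0218
gripper_force: 60.0
```

move_arm(
  rows="0 0 0 0 0 0.001 0;0 0 0 0 0 0 0",
)

```text
t: 18.35
eef_pos: [0.4874, 0.3562, 0.095]
ee_rot: [3.141, 0.0, -0.139]
force: [0.6, -0.7, -2.1]
width: 0.0215
gripper_force: 60.0
```

move_arm(
  rows="0 0 0 0 0 0.0007 0;0 0 0 0 0 0 0",
)

```text
t: 18.6
eef_pos: [0.4874, 0.3562, 0.0943]
ee_rot: [3.142, 0.0, -0.138]
force: [-0.5, 0.2, -2.3]
width: 0.0216
gripper_force: 60.0
```

move_arm(
  rows="0 0 0 0 0 0.0005 0;0 0 0 0 0 0 0",
)

```text
t: 18.85
eef_pos: [0.4874, 0.3563, 0.0938]
ee_rot: [3.142, 0.0, -0.138]
force: [0.5, 0.1, -1.7]
width: 0.0219
gripper_force: 60.0
```

move_arm(
  rows="0 0 0 0 0 0.0005 0;0 0 0 0 0 0 0",
)

```text
t: 19.1
eef_pos: [0.4875, 0.3563, 0.0935]
ee_rot: [-3.141, -0.0, -0.138]
force: [-1.1, -0.3, 0.0]
width: 0.0216
gripper_force: 60.0
```

move_arm(
  rows="0 0 0 0 0 0.0005 0;0 0 0 0 0 0 0",
)

```text
t: 19.35
eef_pos: [0.4875, 0.3563, 0.0935]
ee_rot: [-3.141, -0.0, -0.138]
force: [-1.7, -1.7, 5.3]
width: 0.0215
gripper_force: 60.0
```

Seated: contact is felt at the same height as before. I'll ease off slightly and release.

move_arm(
  rows="0 0 0 0 0 -0.0006 0;0 0 0 0 0 0 0.024;0 0 0 0 0 0 0.03;0 0 0 0 0 0 0.05;0 0 0 0 0 0 0.08;0 0 0 0 0 0 0.0876;0 0 0 0 0 0 0.0876;0 0 0 0 0 0 0.0876",
  squeeze=10,
)

```text
t: 20.35
eef_pos: [0.4875, 0.3563, 0.0935]
ee_rot: [-3.142, -0.0, -0.138]
force: [-0.1, -0.0, 0.6]
width: 0.0743
gripper_force: 0.0
```

move_arm(
  rows="0 0 0 0 0 0 0.0876;0 0 0 0 0 -0.02 0.0876;0 0 0 0 0 -0.04 0.0876;0 0 0 0 0 -0.05 0.0876;0 0 0 -0.03 -0.05 -0.04 0.0876;0 0 0 -0.04 -0.06 0 0.0876;0 0 0 -0.04 -0.06 0 0.0876;0 0 0 0 0 0 0.0876",
)

```text
t: 21.35
eef_pos: [0.4108, 0.5196, 0.2379]
ee_rot: [3.141, 0.0, -0.135]
force: [-0.5, -1.0, -0.3]
width: 0.0875
gripper_force: 0.0
```

```bash
python3 chk.py
python3 - <<'E'
from h import *
p,d=grab('side','s6'); t,D=grab('top','t6')
print(arm.get_state()['width'])
for n,dd in(('top0',np.load('pics/top0.npy')),('top',D)):
    P=cloud('top',dd);X,Y,Z=P[...,0],P[...,1],P[...,2]
    q=P[(dd>0)&(X>.38)&(X<.66)&(Y>.3)&(Y<.42)&(Z>.114)&(Z<.125)];c=q[:,:2].mean(0);u=np.linalg.svd(q[:,:2]-c)[2][0];print(n,len(q),c,u,q[:,2].mean())
cv2.imwrite('pics/c6.png',np.hstack([cv2.resize(p[60:340,180:460],(390,390)),cv2.resize(t[40:320,80:480],(400,390))]))
E
```

```text
t 21.35 tcp mach -0.3272 0.4299 z 0.2379 rot [ 3.1413e+00  4.0000e-04 -1.3460e-01] F along m -0.35 lat -1.08 z -0.29 mom [-0.156 -0.033 -0.012]
hook mach -0.1759 0.4374
0.0875463765489617
top0 517 [0.48379519 0.35776634] [-0.99007355  0.14055022] 0.11772191850910597
top 522 [0.4832605  0.35706734] [-0.99029799  0.13896   ] 0.1178073275904704
```

View pics/c6.png

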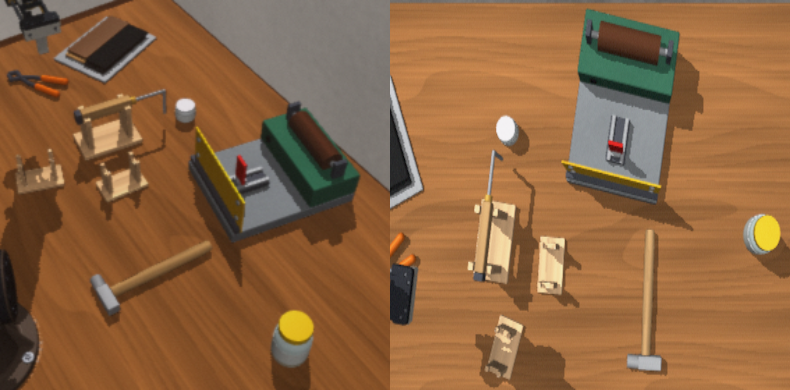

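The rod lies in its notches within 1 mm of where it started. The lever is home, the bystanders have not moved and the gripper is clear, so I'm handing in.

```bash
python3 -c "
from station import arm
print(arm.job_done())"
```

```text
the job is handed in; nothing more can be done
None
```

The job is handed in at about 21 s: the lever was drawn home and held on its stop at about 11 N (wrist readings 10–12 N) for about 2 s, the rod was laid back in its rest within 1 mm of where it lay, and nothing else was touched; no verdict was returned.

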